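# Put the blue ink away and latch the ink tray

### The arm

A 6-joint arm with a two-finger parallel gripper is mounted at the origin on the work surface. World frame = base frame: x ahead of the robot, y to its left, z up, the work surface at z = 0. Lengths are in m, angles in rad, forces in N, time in s.
With the tool pointing down it reaches from about 0.35 to 0.975 m from the base axis. Payload 4.9 kg.
Tool frame: the origin (TCP) lies at the very end of the fingers, on their centre line; the grasp point (between the pads) lies 19 mm behind it (ctrl.grip_point_offset is the distance from the TCP to the grasp point, in m); z points along the fingers, y is the line along which they close (so a half turn about z gives the same grasp; the last joint's range is limited). The gripper opens to 85 mm and grips with 20 to 120 N. Pads are 22 mm wide; open, the fingers measure 114 mm over their backs; the gripper's body (76 mm by 85 mm) begins 54 mm behind the grasp point. The pads swing forward as they close: fully open they stand 13 mm farther back than shut.
Start: joints at [0.993, 0.053, 1.613, -0, 1.476, -0.119], TCP at [0.277, 0.56, 0.231] pointing down, gripper open.
Joint ranges: [-3.01, 3.01], [-1.01, 2.22], [0.06, 2.58], [-1.02, 4.17], [0.09, 2.62], [-3.14, 3.14]. Speed limits (rad/s): [2.57, 2.57, 3.14, 3.14, 3.14, 3.14].

### API

Orientations are given as a rotation vector (axis times angle).
In Python, from station import ctrl gives the robot as it stands.
- The arm moves only by the tool send_rows, never from a script. Its argument "rows" is a list of rows, each a list of 3 entries, a list of its own where there are three numbers: the finger opening in cm, from 0 to 8.54, then the shift along the tool's x, y, z in cm, then the turn about the tool's z in degrees. A call has 1 to 10 rows; each row shifts and turns the commanded pose from where the row before left it, along the tool's axes as they then stand; what a row does not reach is not made up. A row lasts 1/8 s, in which the tool goes at most 62.5 mm and 10.7 degrees, less where a joint would pass 70% of its speed; a pose out of reach is approached as far as the arm can. A call with a gripper value outside its range is refused whole. The fingers move at their own pace and stop on an object; "newtons" is the grip in N (left out, the last holds). Time passes only in rows, so rows that do not move let the fingers close. It gives the time, the measured TCP pose, the force, the opening and the grip force at its end, in the units of the state.
- ctrl.get_obs(): the state, without advancing time (a new reading comes with each control period).
- ctrl.get_image(name): name is "side" or "top"; returns a dict with "frame" (384x512x3 uint8, red, green, blue), "range_z" (384x512 float32, m along the optical axis (not along the pixel's ray), 0 where there is no reading), "fx", "fy", "cx", "cy" (pixels), "k1" (the pictures are not rectified: a ray, as slopes to the right and down, at radius r is drawn at 1 + k1 r^2 times it, then the intrinsics apply), "cam_to_world" (4x4, takes a point from camera to world coordinates). Camera axes: x right, y down, z forward; pixel columns grow to the right and rows downward; lengths in m; the calibration is good to about 2 mm. A picture is of the moment at which its call begins.
- ctrl.finish_job(): hands the job in; it is judged then, once.
The state is a dict: "t": time; "q": joint angles; "dq": joint speeds; "effort": joint torques, N m; "tool_pos": TCP position; "tool_rot": TCP orientation; "contact_force": force on the tool from outside, world axes, zero at the start; "wrist_torque": the same for the moment, N m; "opening": finger opening in m; "grip_force": force on a finger pad.
Only numpy, scipy, OpenCV 4.12 (cv2) and the standard library are available. Lean on these libraries where they do the work, as an engineer would, in place of code of your own. Each camera call takes 0.05 s, during which the arm holds its last target. There are 200 camera calls.

### The job

Stand the blue-capped ink jar upright in the empty middle pocket of the orange ink tray, then push the tray back into its dock until its push-push latch catches, and let go: the tray must stay in by itself. Press gently: the tray springs back out if it is not pushed far enough or is pushed a second time, and the latch breaks if the tray is pressed hard against its end stop. Leave the other jars and the things on the desk where they are.

Things in the scene. Friction and masses are not known exactly. Their poses are not given: they have to be found in the camera images.
- ink_dock: dark wooden dock, 250 x 178 mm, fixed; its open front (local -x) faces the robot, a hood 60 mm high covers its rear from local x = +37 mm on. Origin on the desk plane under its middle line; local +x is the direction in which the tray goes in, z up. Low side rails, top at 32 mm, at local y = +-79 to +-89 mm
- ink_tray: orange tray block, 66 mm (x) by 152 mm (y) by 30 mm high, sliding only along the dock's +x, axes parallel to the dock's. Three round pockets 42 mm wide, 20 mm deep, at y = -47, 0, +47 mm; the middle one is empty. Origin at the underside below the middle pocket, 10 mm over the desk; its x in the dock's frame is -60 mm when fully out (as at the start), -34 to -5 mm when latched
- push_pad (a point): round smooth black pad, 25 mm wide, in the middle of the tray's front face: push here, towards the dock's +x. Point at the centre of the pad's face, 25 mm over the desk, 39 mm before the tray's origin. The front face is 30 mm high (10 to 40 mm over the desk). A spring pushes the tray out: 2.5 N at first, 4 to 6 N near the catching point. More than 16 N from the robot breaks the latch
- hood (a point): middle of the hood's front top edge, 60 mm over the desk. Unseen inside is the latch: it catches after 29 to 58 mm of tray travel (differs every time); an elastic end stop, 5 N per mm, begins 1 to 2 mm further, so a steady push of 9 to 13 N has passed it. Let go, the tray springs back 3 to 6 mm and stays. Easing off 2 mm or more and pressing again counts as a second push and lets it out
- pocket (a point): centre of the floor of the tray's empty middle pocket (42 mm wide, 20 mm deep, floor 20 mm over the desk, rim 40 mm over the desk)
- blue_jar: ink jar with a BLUE cap, an upright cylinder 36 mm wide and 56 mm high (cap: upper 20 mm, same width), about 0.12 kg; origin at the centre of its underside. To be put in the pocket
- yellow_jar: same jar with a yellow cap, standing on the desk; leave
- green_jar: same jar with a green cap, standing on the desk; leave
- tray_jar_left: same jar with a black cap in the tray's pocket at y = +47 mm; it stays in its pocket and rides with the tray
- tray_jar_right: same jar with a black cap in the tray's pocket at y = -47 mm; it stays in its pocket and rides with the tray
- tape_roll: roll of tape lying flat, 96 mm wide, 24 mm high; leave
- eraser: white eraser, 55 x 24 x 13 mm; leave
- desk_brush: drafting brush with wooden handle, 240 mm long; leave
Mind the look-alikes: they are no part of the job. What is shaped like the blue_jar but purple or red is not meant.

How it is judged:
On the way, in this order (a step that is already met when the one before it is completed fails the run):
1. the blue-capped jar stands in the middle pocket, let go, with the tray still out (distance between blue_jar and pocket below 0.007 m and angle between blue_jar's own z axis and vertical below 0.15 rad and contact force between the fingers and blue_jar below 0.1 N and x of ink_tray in the frame of ink_dock below -0.045 m), for 0.2 s.
2. the tray has been pushed in (x of ink_tray in the frame of ink_dock above -0.04 m), for 0.2 s.
At the end, for the whole second after the job is handed in: The tray is at rest at least 20 mm in from its out position with nothing pressing it, so held by its latch; the blue-capped jar stands upright (within 8 degrees) on the floor of the middle pocket (within 7 mm of its centre), and both black-capped jars still stand in their pockets (x of ink_tray in the frame of ink_dock above -0.04 m and linear speed of ink_tray below 0.01 m/s and distance between blue_jar and pocket below 0.007 m and angle between each of blue_jar, tray_jar_left, tray_jar_right's own z axis and vertical below 0.15 rad and z of each of tray_jar_left, tray_jar_right in the frame of ink_tray below 0.016 m and horizontal distance between each of tray_jar_left, tray_jar_right and ink_tray below 0.053 m); the robot touches nothing.
It fails at once if the robot presses the tray with more than 16 N (contact force between any of the fingers, the arm and ink_tray above 16 N).
It fails at once if another jar or thing on the desk is moved by more than 30 mm (distance of any of yellow_jar, green_jar, tape_roll, eraser, desk_brush from where it was at the start of the episode above 0.03 m).
It also fails if it takes over 64 s, if anything falls off the work surface, if the arm or the gripper's body presses on something with over 40 N, if the wrist force passes 120 N, or if a joint passes its speed limit or range.

## Working session

There is one attempt and no reset: what is moved stays moved. The work goes in short steps, Python scripts to look and compute and a tool call to move; the robot and the scene stay as the last step left them, time stands still between calls to the robot, and variables do not carry over. Pictures are saved under pics/ and viewed, at most 10 in all, crops included, and the job is handed in when it is done.

Besides the shell and the picture viewer there is one more tool, called after "Emit:" in YAML: its name, and indented under it one key for each argument. send_rows: Moves the arm, as the interface text tells. Its arguments: {"type":"object","properties":{"rows":{"type":"array","items":{"type":"array"}},"newtons":{"type":"number"}},"required":["rows"]}

```bash
mkdir -p pics; ls
cat > h.py <<'E'
import numpy as np, cv2
from station import ctrl
def snap(n):
    im=ctrl.get_image(n); return im
def save(im,f): cv2.imwrite('pics/'+f,cv2.cvtColor(im['frame'],cv2.COLOR_RGB2BGR))
def cloud(im):
    K=np.array([[im['fx'],0,im['cx']],[0,im['fy'],im['cy']],[0,0,1]],float)
    h,w=im['range_z'].shape
    uv=np.stack(np.meshgrid(np.arange(w),np.arange(h)),-1).reshape(-1,1,2).astype(float)
    s=cv2.undistortPoints(uv,K,np.array([im['k1'],0,0,0,0.])).reshape(h,w,2)
    z=im['range_z'].astype(float)
    T=np.array(im['cam_to_world'])
    P=np.dstack([s*z[...,None],z])@T[:3,:3].T+T[:3,3]
    P[z==0]=np.nan
    R=np.dstack([s,np.ones((h,w))])@T[:3,:3].T
    return P,R,T[:3,3]
def onplane(R,o,z): return o+R*((z-o[2])/R[...,2])[...,None]
E
python3 - <<'E'
from h import *
a=snap('top');b=snap('side')
save(a,'top0.png');save(b,'side0.png')
for n,i in(('top',a),('side',b)):
    np.savez(n+'0.npz',**i);print(n,np.round(i['cam_to_world'],3).tolist(),i['fx'],i['k1'])
print(ctrl.get_obs())
E
```

```text
pics
top [[0.065, -0.975, 0.214, 0.266], [-0.998, -0.064, 0.009, 0.072], [0.005, -0.214, -0.977, 1.246], [0.0, 0.0, 0.0, 1.0]] 439.1092457229051 -0.08251273751187646
side [[0.683, -0.336, 0.649, -0.202], [-0.73, -0.337, 0.594, -0.59], [0.019, -0.88, -0.475, 0.636], [0.0, 0.0, 0.0, 1.0]] 410.25162353593873 -0.04835528554293811
{'t': 0.1, 'q': array([ 9.92976997e-01,  5.33255807e-02,  1.61419586e+00, -6.39211821e-06,
        1.47598960e+00, -1.18984644e-01]), 'dq': array([-0.00046705, -0.00087801, -0.00323657, -0.00135692,  0.00117364,
        0.00325161]), 'effort': array([ 4.57585229e-04, -3.94905889e+01, -3.71362495e+01, -9.94513357e-05,
        3.99443525e-03, -1.19741136e-05]), 'tool_pos': array([0.27648951, 0.55987191, 0.23014102]), 'tool_rot': array([-7.14281320e-01, -3.05864701e+00,  2.83517402e-03]), 'contact_force': array([ 0.75501086, -0.44563365, -0.03828431]), 'wrist_torque': array([-0.04201267,  0.0147825 ,  0.00036718]), 'grip_force': 0.0, 'opening': 0.08537940993787459}
```

View pics/top0.png

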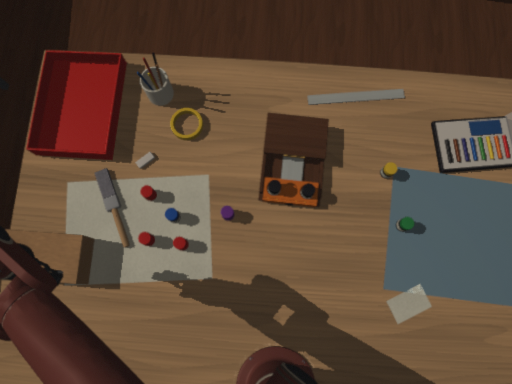

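View pics/side0.png

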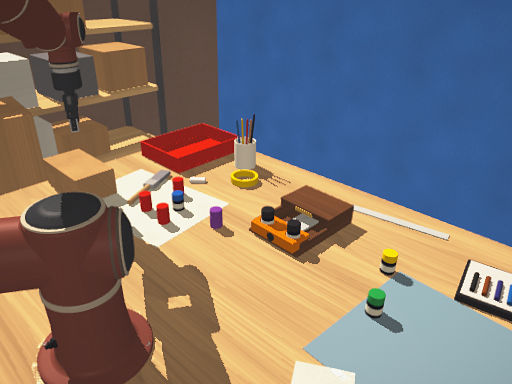

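The top view shows the blue jar at (172,215) with red cylinders around it at (148,192), (145,239) and (180,243). The purple one is at (227,213), and the orange tray is at (291,190) with black caps at (274,187) and (308,190). The hood is behind the tray, and the side view agrees.

```bash
cat > m.py <<'E'
from h import *
for n,rois in (('top',None),('side',None)):
    im=dict(np.load(n+'0.npz'));P,R,o=cloud(im)
    hsv=cv2.cvtColor(im['frame'],cv2.COLOR_RGB2HSV);H,S,V=cv2.split(hsv)
    x0,x1,y0,y1=((90,340,120,260) if n=='top' else (120,350,165,260))
    win=np.zeros(H.shape,bool);win[y0:y1,x0:x1]=1
    for c,m in dict(blue=(H>105)&(H<128)&(S>140)&(V>60),red=((H<4)|(H>174))&(S>190)&(V>90),purple=(H>128)&(H<160)&(S>100),orange=(H>5)&(H<14)&(S>215)&(V>150)).items():
        k,l,st,ce=cv2.connectedComponentsWithStats((m&win).astype(np.uint8))
        for i in range(1,k):
            if st[i,4]<25: continue
            q=P[(l==i)]; q=q[~np.isnan(q[:,0])]
            zt=np.percentile(q[:,2],90); t=q[q[:,2]>zt-.006]
            pix=tuple(np.round(ce[i]).astype(int))
            w=onplane(R,o,.056)
            ww=w[l==i]
            print(n,c,pix,st[i,4],'ztop %.3f'%zt,'cloudtop',t.mean(0).round(4),'midray@56',((ww.min(0)+ww.max(0))/2)[:2].round(4),'ext',np.ptp(ww,axis=0)[:2].round(3))
    if n=='top':
        m=(H>5)&(H<14)&(S>215)&(V>150)&win
        w=onplane(R,o,.04)
        pts=w[m&(P[...,2]>.032)][:,:2].astype(np.float32)
        print('tray rect',cv2.minAreaRect(pts))
        # hood top and dock extents
        hm=(P[...,2]>.052)&(P[...,2]<.068)&win;hm[160:]=0
        hm=cv2.morphologyEx(hm.astype(np.uint8),cv2.MORPH_OPEN,np.ones((5,5)))>0
        hm[:, :250]=0
        hw=onplane(R,o,.06)[hm][:,:2].astype(np.float32);print('hood rect',cv2.minAreaRect(hw),cv2.boxPoints(cv2.minAreaRect(hw)).round(4).tolist())
        # black caps
        for (u,v) in ((274,187),(308,190)):
            mm=(V<60);mm2=np.zeros_like(mm);mm2[v-10:v+11,u-10:u+11]=1
            mm=mm&mm2&(P[...,2]>.066);print('cap',onplane(R,o,.076)[mm].mean(0).round(4),P[mm].mean(0).round(4),mm.sum())
E
python3 m.py
python3 - <<'E'
import cv2
a=cv2.imread('pics/top0.png')
cv2.imwrite('pics/c0.png',cv2.hconcat([cv2.resize(a[165:265,90:250],(0,0),fx=2.4,fy=2.4,interpolation=2),cv2.resize(a[110:210,250:340],(0,0),fx=2.4,fy=2.4,interpolation=2)]))
E
```

```text
top blue (np.int64(171), np.int64(214)) 101 ztop 0.057 cloudtop [0.4408 0.3136 0.055 ] midray@56 [0.4398 0.3138] ext [0.031 0.029]
top red (np.int64(99), np.int64(136)) 616 ztop 0.058 cloudtop [0.6379 0.53   0.0588] midray@56 [0.652  0.5509] ext [0.102 0.06 ]
top red (np.int64(147), np.int64(191)) 84 ztop 0.058 cloudtop [0.4998 0.3894 0.0552] midray@56 [0.4981 0.3891] ext [0.029 0.027]
top red (np.int64(145), np.int64(238)) 91 ztop 0.058 cloudtop [0.3706 0.3792 0.055 ] midray@56 [0.3702 0.3784] ext [0.027 0.028]
top red (np.int64(179), np.int64(243)) 97 ztop 0.059 cloudtop [0.364  0.2826 0.0563] midray@56 [0.3635 0.2827] ext [0.027 0.03 ]
top purple (np.int64(227), np.int64(213)) 131 ztop 0.057 cloudtop [0.4572 0.1608 0.0552] midray@56 [0.4554 0.1604] ext [0.036 0.034]
tray rect ((0.0, 0.0), (0.0, 0.0), 0.0)
hood rect ((0.6854963302612305, -0.017782069742679596), (0.17639772593975067, 0.11633912473917007), 88.92491149902344) [[0.6256999969482422, -0.10490000247955322], [0.7419999837875366, -0.1071000024676323], [0.7452999949455261, 0.06930000334978104], [0.6290000081062317, 0.0715000
[... 756 characters left out ...]
3435 0.3418] ext [0.075 0.108]
side red (np.int64(163), np.int64(213)) 217 ztop 0.056 cloudtop [0.3583 0.2809 0.0552] midray@56 [0.3365 0.2484] ext [0.074 0.099]
side purple (np.int64(216), np.int64(217)) 234 ztop 0.057 cloudtop [0.4515 0.1584 0.0558] midray@56 [0.427 0.13 ] ext [0.083 0.089]
side orange (np.int64(279), np.int64(226)) 72 ztop 0.040 cloudtop [0.5441 0.0057 0.0381] midray@56 [ 0.5114 -0.0215] ext [0.039 0.052]
side orange (np.int64(258), np.int64(228)) 59 ztop 0.037 cloudtop [0.4971 0.0317 0.0348] midray@56 [0.4643 0.0073] ext [0.025 0.055]
side orange (np.int64(289), np.int64(242)) 146 ztop 0.038 cloudtop [ 0.508  -0.063   0.0368] midray@56 [ 0.4875 -0.0721] ext [0.085 0.092]
```

View pics/c0.png

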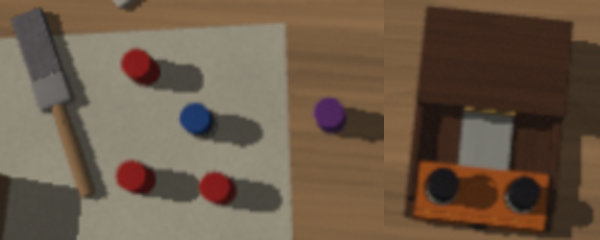

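The crop confirms the blue jar standing alone at (196,118), with the tray's middle pocket free. Next I move over the jar.

Emit:
send_rows:
  rows:
    - [8.5,[-3.2,-1.85,0],0]
    - [8.5,[-3.2,-1.85,0],0]
    - [8.5,[-3.2,-1.85,0],0]
    - [8.5,[-3.2,-1.85,0],0]
    - [8.5,[-3.2,-1.85,0],0]
    - [8.5,[-3.2,-1.85,0],0]
    - [8.5,[-3.2,-1.85,0],0]
    - [8.5,[-3.1,-1.9,0],0]
    - [8.5,[0,0,3],9.5]
    - [8.5,[0,0,3],9.5]
  newtons: 30

```text
t: 1.35
tool_pos: [0.44, 0.3137, 0.1706]
tool_rot: [1.219, 2.895, 0.001]
contact_force: [-0.9, -0.1, -0.1]
opening: 0.0848
grip_force: 0.0
```

Emit:
send_rows:
  rows:
    - [7,[0,0,1],9.5]
    - [7,[0,0,0],9.5]
    - [7,[0,0,0],9.5]
    - [7,[0,0,0],9.5]
    - [7,[0,0,0],9.5]
    - [7,[0,0,0],10]
    - [7,[0,0,0],0]
    - [7,[0,0,0],0]

```text
t: 2.35
tool_pos: [0.4395, 0.3142, 0.161]
tool_rot: [-2.453, -1.963, 0.001]
contact_force: [-0.3, 0.8, -0.5]
opening: 0.0703
grip_force: 0.0
```

```bash
cat > m2.py <<'E'
from h import *
from scipy.spatial.transform import Rotation as Ro
im=dict(np.load('top0.npz'));P,R,o=cloud(im)
hsv=cv2.cvtColor(im['frame'],cv2.COLOR_RGB2HSV);H,S,V=cv2.split(hsv)
m=(H<16)&(S>190)&(V>80);m[:,:255]=0;m[:,330:]=0;m[:170]=0;m[212:]=0
m=cv2.morphologyEx(m.astype(np.uint8),cv2.MORPH_OPEN,np.ones((2,2)))>0
print(m.sum(),np.argwhere(m).min(0),np.argwhere(m).max(0))
w=onplane(R,o,.04)[...,:2]
for nm,mm in (('all',m),('top',m&(P[...,2]>.036)&(P[...,2]<.046))):
    r=cv2.minAreaRect(w[mm].astype(np.float32));print(nm,mm.sum(),r,cv2.boxPoints(r).round(4).tolist())
b=(P[...,2]>.05)&(P[...,2]<.068);b[:,:255]=0;b[:,335:]=0;b[158:]=0
k,l,st,ce=cv2.connectedComponentsWithStats(b.astype(np.uint8));i=1+st[1:,4].argmax();b=l==i
r=cv2.minAreaRect(onplane(R,o,.06)[b][:,:2].astype(np.float32));print('hood',st[i],r,cv2.boxPoints(r).round(4).tolist())
ob=ctrl.get_obs();M=Ro.from_rotvec(ob['tool_rot']).as_matrix()
print(ob['t'],ob['tool_pos'],M.round(3).tolist(),ctrl.grip_point_offset,ob['q'].round(2))
tgt=np.array([.440,.3137,.027]);print('cm to jar',M.T@(tgt-ob['tool_pos'])*100)
E
python3 m2.py
```

```text
653 [178 264] [206 319]
all 653 ((0.528093695640564, -0.014050833880901337), (0.15418311953544617, 0.06778887659311295), 87.52999877929688) [[0.4909000098705292, -0.08959999680519104], [0.5586000084877014, -0.0925000011920929], [0.5652999877929688, 0.061500001698732376], [0.4975999891757965, 0.06440000236034393]]
top 470 ((0.5288816690444946, -0.011285066604614258), (0.1486562341451645, 0.06629938632249832), 87.45426940917969) [[0.4925000071525574, -0.08410000056028366], [0.5587000250816345, -0.08699999749660492], [0.5652999877929688, 0.061500001698732376], [0.499099999666214, 0.06440000236034393]]
hood [ 264  113   65   45 2488] ((0.6879020929336548, -0.018199071288108826), (0.17551502585411072, 0.12500785291194916), 87.63910675048828) [[0.6218000054359436, -0.10329999774694443], [0.7466999888420105, -0.10849999636411667], [0.7540000081062317, 0.06689999997615814], [0.6291000247001648, 0.07209999859333038]]
2.35 [0.43947725 0.31415699 0.16102449] [[0.219, 0.976, -0.0], [0.976, -0.219, -0.0], [-0.0, -0.0, -1.0]] 0.0187 [ 0.48 -0.1   1.88 -0.    1.36  0.7 ]
cm to jar [-0.02821587  0.06588455 13.40243742]
```

Emit:
send_rows:
  rows:
    - [7,[0,0.05,3],0]
    - [7,[0,0,3],0]
    - [7,[0,0,3],0]
    - [7,[0,0,2.4],0]
    - [7,[0,0,2],0]
    - [7,[0,0,0],0]
    - [3,[0,0,0],0]
    - [3,[0,0,0],0]
    - [3,[0,0,0],0]
    - [3,[0,0,0],0]
  newtons: 30

```text
t: 3.6
tool_pos: [0.4412, 0.3147, 0.0288]
tool_rot: [2.455, 1.96, 0.004]
contact_force: [-0.4, 0.1, 4.5]
opening: 0.0346
grip_force: 30.3
```

Emit:
send_rows:
  rows:
    - [3,[0,0,0],0]
    - [3,[0,0,-1],0]
    - [3,[0,0,-3],0]
    - [3,[0,0,-4],0]
    - [3,[0,0,-4],0]
    - [3,[0,0,0],-5]
    - [3,[0,0,0],-5]
    - [3,[0,0,0],0]

```text
t: 4.6
tool_pos: [0.4397, 0.314, 0.1471]
tool_rot: [-2.276, -2.166, 0.001]
contact_force: [0.4, 0.3, -1.3]
opening: 0.0349
grip_force: 30.3
```

```bash
cat > m3.py <<'E'
from h import *
from scipy.spatial.transform import Rotation as Ro
a=snap('top');b=snap('side');np.savez('top1.npz',**a);np.savez('side1.npz',**b)
s=b['frame'][..., ::-1];t=a['frame'][...,::-1]
cv2.imwrite('pics/p1.png',cv2.hconcat([cv2.resize(s[100:260,120:320],(400,320)),cv2.resize(t[165:215,255:335],(400,320*50*400//(80*320)) ) if 0 else cv2.resize(cv2.resize(t[160:216,255:325],(400,320),interpolation=2),(400,320))]))
for n,im in (('top',a),('side',b)):
    P,R,o=cloud(im);hsv=cv2.cvtColor(im['frame'],cv2.COLOR_RGB2HSV);H,S,V=cv2.split(hsv)
    w=onplane(R,o,.04)[...,:2]
    c=np.array([.530,-.0113]);ex=np.array([.999,-.0436]);ey=np.array([.0436,.999])
    L=np.stack([(P[...,:2]-c)@ex,(P[...,:2]-c)@ey],-1)
    # rim-level points -> tray extents; cap tops ; floor
    rim=(abs(P[...,2]-.04)<.004)&(abs(L[...,0])<.05)&(abs(L[...,1])<.074)&(H<16)&(S>170)
    x=L[rim];print(n,'rim x pct',np.percentile(x[:,0],[1,3,97,99]).round(4),'y',np.percentile(x[:,1],[1,99]).round(4),rim.sum())
    for sg in (1,-1):
        cap=(abs(P[...,2]-.076)<.004)&(abs(L[...,0])<.04)&(abs(L[...,1]-sg*.047)<.027)
        r=cv2.minEnclosingCircle(L[cap].astype(np.float32));print(' cap',sg,cap.sum(),L[cap].mean(0).round(4),np.round(r[0],4),round(r[1],4))
    fl=(P[...,2]<.034)&(abs(L[...,0])<.024)&(abs(L[...,1])<.024);print(' floor',fl.sum(),L[fl].min(0).round(4) if fl.any() else '',L[fl].max(0).round(4) if fl.any() else '',np.median(P[fl][:,2]) if fl.any() else '')
ob=ctrl.get_obs();M=Ro.from_rotvec(ob['tool_rot']).as_matrix();print(ob['tool_pos'],M.round(3).tolist(),ob['opening'],ob['grip_force'])
E
python3 m3.py
```

```text
top rim x pct [-0.0332 -0.0324  0.0314  0.0323] y [-0.0729  0.0732] 584
 cap 1 116 [0.0024 0.0459] [0.0028 0.0457] 0.0178
 cap -1 112 [ 0.0027 -0.0463] [ 0.0028 -0.0459] 0.0177
 floor 157 [-0.0129 -0.022 ] [0.0238 0.0178] 0.01915929203490463
side rim x pct [-0.0364 -0.0361  0.0302  0.0319] y [-0.0738  0.0707] 209
 cap 1 76 [-0.0013  0.0475] [0.0005 0.0476] 0.0185
 cap -1 94 [-0.0011 -0.0462] [ 0.0001 -0.0451] 0.019
 floor 70 [-0.0034 -0.002 ] [0.0238 0.0239] 0.025805986553323335
[0.43976282 0.31399452 0.14696559] [[0.05, 0.999, -0.001], [0.999, -0.05, -0.0], [-0.0, -0.001, -1.0]] 0.03502610671889353 30.34267734736204
```

View pics/p1.png

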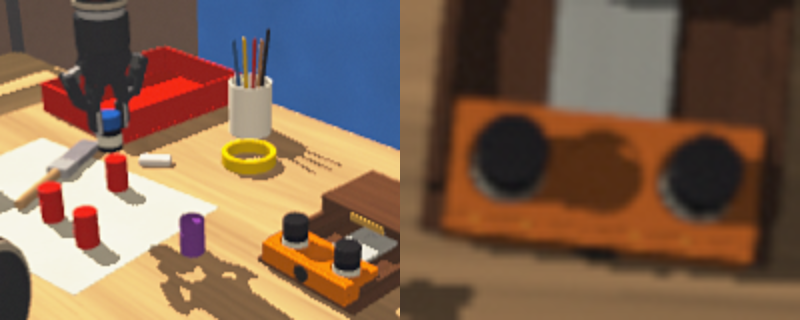

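The side view shows the blue jar held upright by the fingers. The tray is unchanged, and its middle pocket is at about (600,170) in the right-hand crop. Next I carry the jar to just above the rim.

Emit:
send_rows:
  rows:
    - [3,[-2,0.67,0],0]
    - [3,[-4,1.33,0],0]
    - [3,[-4,1.33,0],0]
    - [3,[-4,1.33,0],0]
    - [3,[-4,1.33,0],0]
    - [3,[-4,1.33,0],0]
    - [3,[-4,1.33,0],0]
    - [3,[-4,1.33,0],0]
    - [3,[-2.05,0.66,0],0]
    - [3,[0,0,0],0]

```text
t: 5.95
tool_pos: [0.5309, -0.0123, 0.1471]
tool_rot: [-2.278, -2.163, 0.0]
contact_force: [-0.4, 1.1, -0.1]
opening: 0.0349
grip_force: 30.3
```

Emit:
send_rows:
  rows:
    - [3,[0,0,2],0]
    - [3,[0,0,2],0]
    - [3,[0,0,2],0]
    - [3,[0,0,1],0]
    - [3,[0,0,0],0]
    - [3,[0,0,0],0]
    - [3,[0,0,0],0]

```text
t: 6.82
tool_pos: [0.5316, -0.0112, 0.0783]
tool_rot: [2.274, 2.166, 0.002]
contact_force: [0.1, -0.4, -2.4]
opening: 0.0355
grip_force: 30.3
```

```bash
cat > m4.py <<'E'
from h import *
import sys
from scipy.spatial.transform import Rotation as Ro
f=sys.argv[1]
b=snap('side');np.savez('side2.npz',**b);P,R,o=cloud(b)
s=b['frame'][...,::-1][180:270,230:350];cv2.imwrite('pics/'+f,cv2.resize(s,(720,540),interpolation=cv2.INTER_CUBIC))
hsv=cv2.cvtColor(b['frame'],cv2.COLOR_RGB2HSV);H,S,V=cv2.split(hsv)
win=np.zeros(H.shape,bool);win[170:270,230:350]=1
c=np.array([.530,-.0113]);ex=np.array([.999,-.0436]);ey=np.array([.0436,.999])
L=np.dstack([(P[...,:2]-c)@ex,(P[...,:2]-c)@ey,P[...,2]])
def fit(m,nm):
    q=L[m]
    if len(q)<10: print(nm,len(q));return
    from scipy.optimize import least_squares
    r=least_squares(lambda p:np.hypot(q[:,0]-p[0],q[:,1]-p[1])-.018,q.mean(0)[:2]+[.01,.01],loss='soft_l1',f_scale=.001)
    print(nm,len(q),'axis',r.x.round(4),'z',np.percentile(q[:,2],[2,98]).round(4))
bl=(H>100)&(H<130)&(S>120)&win&(L[...,2]>.03)
fit(bl,'blue')
for sg in (1,-1):
    w=(abs(L[...,1]-sg*.047)<.022)&(abs(L[...,0])<.03)&win
    fit(w&(L[...,2]>.046)&(L[...,2]<.071),'blk%d'%sg)
ob=ctrl.get_obs();M=Ro.from_rotvec(ob['tool_rot']).as_matrix();d=ob['tool_pos'][:2]-c
print(ob['tool_pos'],M[:,1].round(3),'TCP in tray est',d@ex,d@ey,ob['contact_force'])
E
python3 m4.py p2.png
```

```text
blue 113 axis [-0.0046  0.0062] z [0.0497 0.1155]
blk1 87 axis [0.0022 0.0499] z [0.0465 0.0701]
blk-1 112 axis [ 0.0024 -0.0437] z [0.0472 0.0708]
[ 0.5314621  -0.01121458  0.07820986] [ 0.999 -0.049  0.002] TCP in tray est 0.00145690968610881 0.00014907922950728662 [-1.28723523 -0.28942805 -0.96024966]
```

View pics/p2.png

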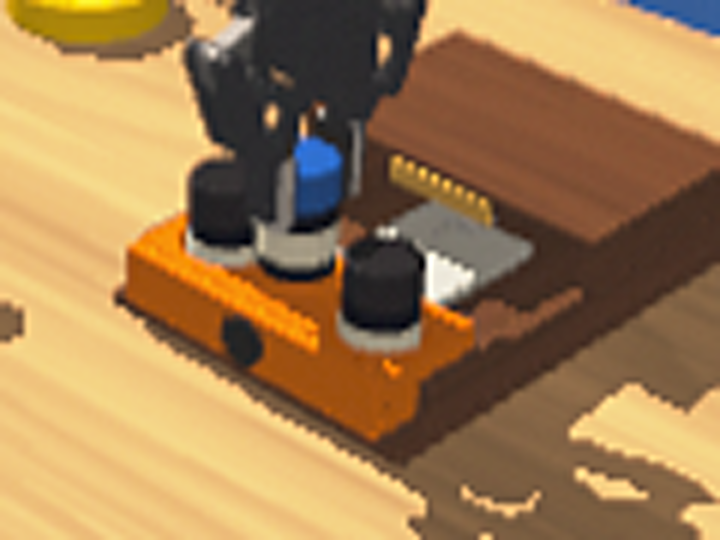

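The side crop shows the blue jar at (310,200) hanging upright between the black caps, just above the tray. I will refine the jar position using only its white and blue surface.

```bash
cat > m5.py <<'E'
from h import *
from scipy.optimize import least_squares
b=dict(np.load('side2.npz'));P,R,o=cloud(b)
c=np.array([.530,-.0113]);ex=np.array([.999,-.0436]);ey=np.array([.0436,.999])
L=np.dstack([(P[...,:2]-c)@ex,(P[...,:2]-c)@ey,P[...,2]])
hsv=cv2.cvtColor(b['frame'],cv2.COLOR_RGB2HSV);H,S,V=cv2.split(hsv)
win=np.zeros(H.shape,bool);win[200:228,272:288]=1
def fit(m,nm):
    q=L[m];r=least_squares(lambda p:np.hypot(q[:,0]-p[0],q[:,1]-p[1])-.018,[.0,.0],loss='soft_l1',f_scale=.001)
    print(nm,len(q),r.x.round(4),np.abs(r.fun).mean().round(4),q.mean(0).round(4),q.min(0).round(3),q.max(0).round(3))
near=(np.hypot(L[...,0],L[...,1])<.03)&win
bl=near&(H>100)&(H<130)&(S>120)&(L[...,2]>.085)&(L[...,2]<.103)
lo=near&(L[...,2]>.053)&(L[...,2]<.07)
fit(bl,'bluecap');fit(lo,'body')
# silhouette: columns of white body row by row vs black-capped jars' white body
for r in range(216,226): print(r,''.join('W' if V[r,k]>120 and S[r,k]<70 else 'B' if V[r,k]<60 else 'o' if H[r,k]<16 and S[r,k]>170 else '.' for k in range(258,306)))
E
python3 m5.py
```

```text
bluecap 47 [-0.0001  0.0044] 0.001 [-0.006  -0.0111  0.094 ] [-0.014 -0.015  0.085] [ 0.009 -0.005  0.103]
body 68 [-0.0002  0.0039] 0.001 [-0.0109 -0.0059  0.0613] [-0.021 -0.016  0.053] [0.005 0.012 0.07 ]
216 .o.oBBBBBBBBBB.BBB.W.BBBBBBB...........WWWWWWW.W
217 ....BBBBBBBBBB.W...W.BBBBBB...........WWWWWWWW.W
218 ..oWBBBBBBBBBB.WWWW.BBBBB.WW.......WWWWWWWWW.W.W
219 ..oW.BBBBBBBBB.WWWWWWWWWWWWW.....B.WWW...WWWWWWW
220 ..oWW.BBBBBBBB.WWWWWWWWWWWWW...BBBBBBBBB.WWWWWWW
221 ..oWWWW.....WWWWWWWWWWWWWWWWW.BBBBBBBBBBB.WW.WWW
222 .....WWWWWWWWWWWWWWWWWWWWWW...BBBBBBBBBBBB.WWW.W
223 ....o..WWWWWW..B..WWWWWWWW.B..BBBBBBBBBBBBBWWWW.
224 ....o.ooo....oo.BB.......BBB.oB.BBBBBBBBBBBWWWWW
225 oo.......oooooooBBBBBBBBBBBooBBBBBBBBBBBBB.WWWWW
```

```bash
cat > m6.py <<'E'
from h import *
c=np.array([.530,-.0113]);ex=np.array([.999,-.0436]);ey=np.array([.0436,.999])
for f in ('side0','side1','side2','top0','top1'):
    b=dict(np.load(f+'.npz'));P,R,o=cloud(b)
    L=np.dstack([(P[...,:2]-c)@ex,(P[...,:2]-c)@ey,P[...,2]])
    hsv=cv2.cvtColor(b['frame'],cv2.COLOR_RGB2HSV);H,S,V=cv2.split(hsv)
    org=(H<18)&(S>170)&(V>70)
    z=L[...,2]
    ff=org&(z>.014)&(z<.034)&(abs(L[...,1])<.07)&(L[...,0]<-.02)&(L[...,0]>-.05)
    q=L[ff]
    if len(q)>5:
        k=np.polyfit(q[:,1],q[:,0],1);print(f,'front',len(q),np.median(q[:,0]).round(4),'slope',k.round(4),'std',q[:,0].std().round(4))
    if f[:3]=='top' or f=='side1':
        # centre-column profile across pocket, and rear edge by depth
        for yb in (-.023,0,.023):
            s=(abs(L[...,1]-yb)<.004)&(abs(L[...,0])<.05); q=L[s];q=q[np.argsort(q[:,0])];print(f,yb,' '.join('%d/%d'%(a*1000,d*1000) for a,_,d in q[::2]))
E
python3 m6.py
```

```text
side0 front 209 -0.0341 slope [-0.0018 -0.0341] std 0.0012
side1 front 206 -0.034 slope [ 0.0007 -0.0341] std 0.0012
side1 -0.023 -49/1 -47/0 -44/3 -44/0 -40/0 -37/0 -36/0 -35/20 -35/22 -35/21 -34/0 -34/23 -33/24 -33/28 -33/0 -32/12 -32/31 -32/9 -31/5 -31/3 -30/5 -29/39 -28/42 -26/39 -25/41 -18/39 -16/40 -12/42 -8/40 -3/38 3/75
side1 0 -47/0 -42/0 -39/18 -38/15 -38/35 -38/32 -38/29 -37/21 -37/0 -36/27 -36/17 -36/33 -35/30 -35/0 -34/37 -32/35 -31/39 -30/4 -29/6 -28/1 -26/-1 -24/39 -22/40 18/20 20/43 22/24 22/38 23/39 23/23 23/26 24/21
side1 0.023 -49/-1 -46/0 -42/-1 -39/-1 -36/-1 -35/39 -35/37 -34/0 -34/22 -33/39 -33/0 -33/11 -33/39 -32/25 -32/14 -32/23 -31/6 -31/5 -31/3 -29/-1 -26/40 -23/40 -19/38 -18/41 -11/40 -11/38 -6/39 -4/35 -3/41 -3/40 -1/35 0/26 2/39 3/26 4/21 5/27 5/40 6/40 7/33 7/37 8/27 9/18 10/33 10/28 11/34 12/24 12/30 13/42 15/23 16/38 17/42 25/37 25/38 30/41
side2 front 205 -0.0341 slope [-0.0056 -0.0343] std 0.0013
top0 front 17 -0.0325 slope [ 0.0018 -0.0319] std 0.0022
top0 -0.023 -47/0 -46/-1 -43/-2 -41/-2 -40/-1 -38/-3 -36/2 -34/-4 -32/19 -32/16 -32/28 -32/31 -31/3
[... 1210 characters left out ...]
/42 23/39 27/36 29/41 31/44 33/36 40/15 43/16 44/13 46/17 49/17
top1 0 -49/-1 -46/-2 -44/-1 -43/-3 -40/-1 -38/2 -37/0 -36/2 -35/34 -35/32 -35/15 -33/37 -32/35 -31/38 -28/37 -27/37 -24/34 -22/39 -20/42 -18/36 -12/20 -9/18 -6/18 -3/18 -2/16 0/15 2/18 2/17 4/19 7/21 8/16 10/23 12/23 13/21 16/20 19/22 20/16 22/20 25/36 25/22 26/17 27/36 29/39 32/39 33/37 41/17 42/21 44/15 46/18
top1 0.023 -49/1 -46/0 -45/-4 -43/-1 -41/0 -40/0 -38/1 -34/-2 -33/-6 -32/34 -32/17 -31/0 -31/33 -31/43 -31/40 -28/42 -25/41 -24/36 -21/37 -18/35 -16/41 -13/38 -13/40 -10/41 -7/40 -7/37 -4/40 -2/42 1/38 2/17 3/40 6/39 7/20 10/36 12/40 15/39 16/36 18/39 21/39 21/39 24/39 27/39 28/34 30/37 33/35 41/17 43/11 44/19 47/18 48/15
```

The pocket centre matches the midpoint of the black caps, so the jar needs about +2 mm in x and −0.8 mm in y before lowering.

Emit:
send_rows:
  rows:
    - [3,[-0.08,0.22,0],0]
    - [3,[0,0,0.5],0]
    - [3,[0,0,0.5],0]
    - [3,[0,0,0.5],0]
    - [3,[0,0,0.5],0]
    - [3,[0,0,0],0]
    - [3,[0,0,0],0]

```text
t: 7.75
tool_pos: [0.5331, -0.012, 0.0574]
tool_rot: [2.275, 2.167, 0.0]
contact_force: [-0.1, -0.9, -1.0]
opening: 0.0348
grip_force: 30.3
```

Emit:
send_rows:
  rows:
    - [3,[0,0,0.3],0]
    - [3,[0,0,0.3],0]
    - [3,[0,0,0.1],0]
    - [3,[0,0,0],0]
    - [3,[0,0,0],0]

```text
t: 8.38
tool_pos: [0.5331, -0.012, 0.0504]
tool_rot: [2.275, 2.167, 0.0]
contact_force: [0.1, -0.3, -1.5]
opening: 0.035
grip_force: 30.3
```

Emit:
send_rows:
  rows:
    - [3,[0,0,0.1],0]
    - [3,[0,0,0.1],0]
    - [3,[0,0,0],0]
    - [3,[0,0,0],0]

```text
t: 8.88
tool_pos: [0.5332, -0.0121, 0.0488]
tool_rot: [2.275, 2.167, 0.0]
contact_force: [-2.0, -0.6, 3.3]
opening: 0.0351
grip_force: 30.7
```

The jar touches the pocket floor, so I open and rise.

Emit:
send_rows:
  rows:
    - [4.5,[0,0,0],0]
    - [5.5,[0,0,0],0]
    - [6.5,[0,0,0],0]
    - [6.5,[0,0,0],0]
    - [6.5,[0,0,-1],0]
    - [6.5,[0,0,-3],0]
    - [6.5,[0,0,-4],0]
    - [6.5,[0,0,-4],0]
    - [6.5,[0,0,0],0]

```text
t: 10.0
tool_pos: [0.5359, -0.0124, 0.1738]
tool_rot: [2.269, 2.162, 0.009]
contact_force: [-0.2, 0.2, -0.5]
opening: 0.0649
grip_force: 0.0
```

```bash
cat > m7.py <<'E'
from h import *
from scipy.optimize import least_squares
from scipy.spatial.transform import Rotation as Ro
import sys
b=snap('side');P,R,o=cloud(b)
cv2.imwrite('pics/'+sys.argv[1],cv2.resize(b['frame'][...,::-1][170:270,220:360],(700,500),interpolation=cv2.INTER_CUBIC))
c=np.array([.530,-.0113]);ex=np.array([.999,-.0436]);ey=np.array([.0436,.999])
L=np.dstack([(P[...,:2]-c)@ex,(P[...,:2]-c)@ey,P[...,2]])
hsv=cv2.cvtColor(b['frame'],cv2.COLOR_RGB2HSV);H,S,V=cv2.split(hsv)
bl=np.argwhere((H>105)&(H<128)&(S>140)&(V>50)&(abs(L[...,0])<.1)&(abs(L[...,1])<.05)&(L[...,2]>.05)&(L[...,2]<.09))
x0=np.median(L[tuple(bl.T)][:,0]);print('n',len(bl),'blue x',x0)
for y in (.05,.003,-.044):
    q=L[(L[...,2]>.046)&(L[...,2]<.071)&(abs(L[...,1]-y)<.021)&(abs(L[...,0]-x0)<.03)]
    r=least_squares(lambda p:np.hypot(q[:,0]-p[0],q[:,1]-p[1])-.018,[x0,y],loss='soft_l1',f_scale=.001)
    t=L[(L[...,2]>.072)&(L[...,2]<.086)&(np.hypot(L[...,0]-r.x[0],L[...,1]-r.x[1])<.015)]
    print('jar',r.x.round(4),len(q),'top z',np.median(t[:,2]).round(4))
org=(H<18)&(S>170)&(V>70)&(L[...,2]>.014)&(L[...,2]<.034)&(abs(L[...,1])<.07)&(L[...,0]<.05)&(L[...,0]>-.05)
print('front',np.median(L[org][:,0]))
ob=ctrl.get_obs();M=Ro.from_rotvec(ob['tool_rot']).as_matrix();print(ob['tool_pos'],M.round(3).tolist(),ob['contact_force'],ob['t'])
E
python3 m7.py p3.png
```

```text
n 154 blue x -0.0055108837908385945
jar [0.0024 0.0501] 104 top z 0.0765
jar [0.0014 0.0035] 106 top z 0.0759
jar [ 0.0023 -0.0438] 110 top z 0.0765
front -0.03406104483628417
[ 0.53434192 -0.01224071  0.17102811] [[0.049, 0.999, 0.005], [0.999, -0.049, -0.001], [-0.001, 0.005, -1.0]] [ 0.04874832 -0.77848622 -1.02049162] 10.05
```

View pics/p3.png

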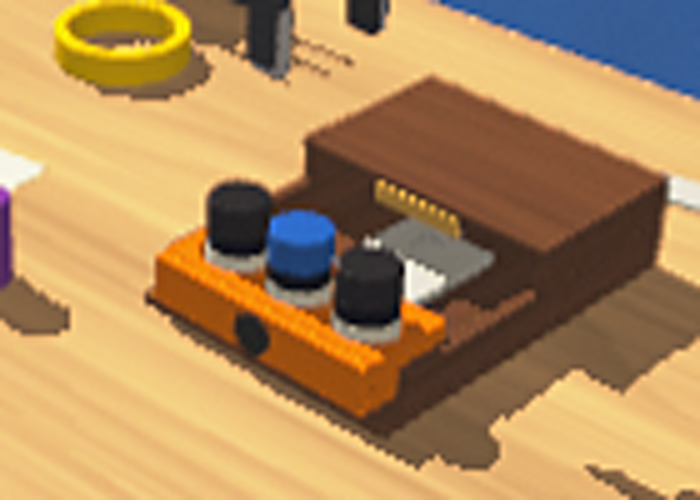

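The blue jar stands upright in the middle pocket at (300,260), level with the black caps, and the tray is still out. Now I back off, close the fingers, turn 90°, and go down in front of the pad.

Emit:
send_rows:
  rows:
    - [6.5,[0,-3,0],0]
    - [0,[0,-4,0],0]
    - [0,[0,-1.9,0],0]
    - [0,[0,0,0],10]
    - [0,[0,0,0],10]
    - [0,[0,0,0],10]
    - [0,[0,0,0],10]
    - [0,[0,0,0],10]
    - [0,[0,0,0],10]
    - [0,[0,0,0],10]

```text
t: 11.3
tool_pos: [0.443, -0.0075, 0.1665]
tool_rot: [-3.107, -0.461, 0.005]
contact_force: [-0.5, 0.2, 0.2]
opening: 0.0002
grip_force: 0.0
```

Emit:
send_rows:
  rows:
    - [0,[0,0,0],10]
    - [0,[0,0,0],10]
    - [0,[0,0,4],0]
    - [0,[0,0,4],0]
    - [0,[0,0,4],0]
    - [0,[0,0,2],0]
    - [0,[0,0,1],0]
    - [0,[0,0,0],0]
    - [0,[0,0,0],0]

```text
t: 12.42
tool_pos: [0.4449, -0.0079, 0.0192]
tool_rot: [3.14, -0.076, 0.003]
contact_force: [0.2, -0.7, 0.9]
opening: 0.0002
grip_force: 0.0
```

```bash
python3 m7.py p4.png
```

```text
n 145 blue x -0.005894023042783751
jar [0.0001 0.0502] 15 top z 0.0767
jar [0.0012 0.0034] 84 top z 0.0765
jar [ 0.0023 -0.0437] 113 top z 0.0761
front -0.034095997032543394
[ 0.44507212 -0.00785477  0.01945246] [[0.999, -0.049, 0.002], [-0.049, -0.999, -0.0], [0.002, 0.0, -1.0]] [0.12445695 0.75196332 0.37615608] 12.475
```

View pics/p4.png

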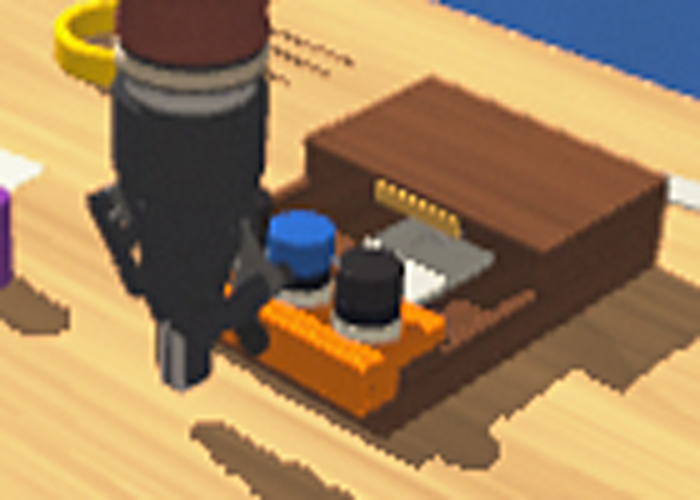

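The closed fingers are at (185,370), in front of the pad at (250,335). The fingers should touch after about 3.7 cm of travel, so I approach slowly.

Emit:
send_rows:
  rows:
    - [0,[0.8,0,0],0]
    - [0,[0.8,0,0],0]
    - [0,[0.7,0,0],0]
    - [0,[0.4,0,0],0]
    - [0,[0.3,0,0],0]
    - [0,[0.2,0,0],0]
    - [0,[0,0,0],0]
    - [0,[0,0,0],0]

```text
t: 13.48
tool_pos: [0.4759, -0.0092, 0.0182]
tool_rot: [-3.141, 0.076, 0.0]
contact_force: [-0.1, -0.4, 0.3]
opening: -0.0003
grip_force: 0.0
```

Emit:
send_rows:
  rows:
    - [0,[0.1,0,0],0]
    - [0,[0.1,0,0],0]
    - [0,[0.1,0,0],0]
    - [0,[0.1,0,0],0]
    - [0,[0.1,0,0],0]
    - [0,[0.1,0,0],0]
    - [0,[0,0,0],0]
    - [0,[0,0,0],0]

```text
t: 14.48
tool_pos: [0.482, -0.0095, 0.0183]
tool_rot: [-3.141, 0.076, 0.0]
contact_force: [0.1, -0.5, 0.0]
opening: 0.0002
grip_force: 0.0
```

Emit:
send_rows:
  rows:
    - [0,[0.1,0,0],0]
    - [0,[0.1,0,0],0]
    - [0,[0.1,0,0],0]
    - [0,[0.1,0,0],0]
    - [0,[0.1,0,0],0]
    - [0,[0,0,0],0]
    - [0,[0,0,0],0]

```text
t: 15.35
tool_pos: [0.4867, -0.0097, 0.018]
tool_rot: [-3.141, 0.076, 0.001]
contact_force: [-3.2, -0.5, -0.8]
opening: -0.0002
grip_force: 1.4
```

Emit:
send_rows:
  rows:
    - [0,[0.2,0,0],0]
    - [0,[0.2,0,0],0]
    - [0,[0.3,0,0],0]
    - [0,[0.3,0,0],0]
    - [0,[0.3,0,0],0]
    - [0,[0.3,0,0],0]
    - [0,[0.2,0,0],0]
    - [0,[0.2,0,0],0]
    - [0,[0.1,0,0],0]
    - [0,[0,0,0],0]

```text
t: 16.6
tool_pos: [0.5083, -0.011, 0.0185]
tool_rot: [3.14, -0.076, 0.001]
contact_force: [-2.0, 0.6, -1.8]
opening: -0.0002
grip_force: 1.6
```

Emit:
send_rows:
  rows:
    - [0,[0.1,0,0],0]
    - [0,[0.1,0,0],0]
    - [0,[0.1,0,0],0]
    - [0,[0.1,0,0],0]
    - [0,[0,0,0],0]
    - [0,[0,0,0],0]

```text
t: 17.35
tool_pos: [0.5123, -0.0111, 0.0185]
tool_rot: [3.141, -0.076, 0.001]
contact_force: [-2.7, -0.3, -0.9]
opening: 0.0
grip_force: 1.4
```

Emit:
send_rows:
  rows:
    - [0,[0.07,0,0],0]
    - [0,[0.06,0,0],0]
    - [0,[0,0,0],0]

```text
t: 17.73
tool_pos: [0.5134, -0.0111, 0.0184]
tool_rot: [3.141, -0.076, 0.0]
contact_force: [-4.6, -0.0, 1.0]
opening: 0.0001
grip_force: 1.9
```

Emit:
send_rows:
  rows:
    - [0,[0.07,0,0],0]
    - [0,[0.06,0,0],0]
    - [0,[0,0,0],0]

```text
t: 18.1
tool_pos: [0.5148, -0.0112, 0.0184]
tool_rot: [3.141, -0.076, 0.0]
contact_force: [-3.4, -0.6, 0.2]
opening: -0.0002
grip_force: 2.0
```

Emit:
send_rows:
  rows:
    - [0,[0.07,0,0],0]
    - [0,[0.06,0,0],0]
    - [0,[0,0,0],0]

```text
t: 18.48
tool_pos: [0.516, -0.0112, 0.0184]
tool_rot: [3.141, -0.076, 0.0]
contact_force: [-3.5, -1.4, 2.3]
opening: -0.0003
grip_force: 2.1
```

Emit:
send_rows:
  rows:
    - [0,[0.07,0,0],0]
    - [0,[0.06,0,0],0]
    - [0,[0,0,0],0]

```text
t: 18.85
tool_pos: [0.5173, -0.0113, 0.0184]
tool_rot: [-3.141, 0.076, -0.0]
contact_force: [-4.1, -1.5, 1.7]
opening: -0.0002
grip_force: 2.1
```

Emit:
send_rows:
  rows:
    - [0,[0.08,0,0],0]
    - [0,[0.07,0,0],0]
    - [0,[0,0,0],0]

```text
t: 19.23
tool_pos: [0.5187, -0.0113, 0.0183]
tool_rot: [-3.141, 0.076, -0.0]
contact_force: [-3.9, -0.5, 1.7]
opening: 0.0
grip_force: 2.2
```

Emit:
send_rows:
  rows:
    - [0,[0.08,0,0],0]
    - [0,[0.07,0,0],0]
    - [0,[0,0,0],0]

```text
t: 19.6
tool_pos: [0.5202, -0.0114, 0.0182]
tool_rot: [-3.141, 0.076, 0.0]
contact_force: [-4.7, -0.2, 1.9]
opening: -0.0002
grip_force: 2.3
```

Emit:
send_rows:
  rows:
    - [0,[0.08,0,0],0]
    - [0,[0.07,0,0],0]
    - [0,[0,0,0],0]

```text
t: 19.98
tool_pos: [0.5217, -0.0114, 0.0182]
tool_rot: [-3.141, 0.076, 0.0]
contact_force: [-5.1, 0.2, 1.5]
opening: -0.0
grip_force: 2.4
```

Emit:
send_rows:
  rows:
    - [0,[0.07,0,0],0]
    - [0,[0.06,0,0],0]
    - [0,[0,0,0],0]

```text
t: 20.35
tool_pos: [0.5228, -0.0115, 0.0182]
tool_rot: [-3.14, 0.076, 0.001]
contact_force: [-4.9, -0.4, 1.9]
opening: 0.0002
grip_force: 2.5
```

Emit:
send_rows:
  rows:
    - [0,[0.07,0,0],0]
    - [0,[0.06,0,0],0]
    - [0,[0,0,0],0]

```text
t: 20.72
tool_pos: [0.5241, -0.0115, 0.0182]
tool_rot: [-3.14, 0.076, 0.001]
contact_force: [-5.2, 0.4, 3.3]
opening: -0.0002
grip_force: 2.7
```

Emit:
send_rows:
  rows:
    - [0,[0.07,0,0],0]
    - [0,[0.06,0,0],0]
    - [0,[0,0,0],0]

```text
t: 21.1
tool_pos: [0.5253, -0.0115, 0.0182]
tool_rot: [-3.14, 0.076, 0.001]
contact_force: [-5.6, 0.1, 1.7]
opening: -0.0001
grip_force: 2.7
```

Emit:
send_rows:
  rows:
    - [0,[0.07,0,0],0]
    - [0,[0.06,0,0],0]
    - [0,[0,0,0],0]

```text
t: 21.48
tool_pos: [0.5266, -0.0116, 0.0182]
tool_rot: [-3.14, 0.076, 0.001]
contact_force: [-4.7, 0.2, 2.5]
opening: -0.0005
grip_force: 2.8
```

Emit:
send_rows:
  rows:
    - [0,[0.07,0,0],0]
    - [0,[0.06,0,0],0]
    - [0,[0,0,0],0]

```text
t: 21.85
tool_pos: [0.5278, -0.0117, 0.0181]
tool_rot: [-3.14, 0.076, 0.002]
contact_force: [-5.1, 1.1, 2.7]
opening: 0.0002
grip_force: 2.9
```

Emit:
send_rows:
  rows:
    - [0,[0.07,0,0],0]
    - [0,[0.06,0,0],0]
    - [0,[0,0,0],0]

```text
t: 22.22
tool_pos: [0.529, -0.0117, 0.0181]
tool_rot: [-3.14, 0.076, 0.002]
contact_force: [-7.0, 0.7, 3.1]
opening: -0.0001
grip_force: 2.9
```

Emit:
send_rows:
  rows:
    - [0,[0.05,0,0],0]
    - [0,[0.05,0,0],0]
    - [0,[0,0,0],0]

```text
t: 22.6
tool_pos: [0.53, -0.0117, 0.0181]
tool_rot: [-3.14, 0.076, 0.002]
contact_force: [-6.6, 0.4, 3.0]
opening: -0.0002
grip_force: 3.0
```

Emit:
send_rows:
  rows:
    - [0,[0.05,0,0],0]
    - [0,[0.05,0,0],0]
    - [0,[0,0,0],0]

```text
t: 22.98
tool_pos: [0.5309, -0.0118, 0.0181]
tool_rot: [-3.14, 0.076, 0.002]
contact_force: [-6.0, 0.2, 3.4]
opening: 0.0
grip_force: 3.2
```

Emit:
send_rows:
  rows:
    - [0,[0.05,0,0],0]
    - [0,[0.05,0,0],0]
    - [0,[0,0,0],0]

```text
t: 23.35
tool_pos: [0.5317, -0.0118, 0.018]
tool_rot: [-3.14, 0.076, 0.003]
contact_force: [-7.3, 1.0, 4.3]
opening: 0.0003
grip_force: 3.5
```

Emit:
send_rows:
  rows:
    - [0,[0.05,0,0],0]
    - [0,[0.05,0,0],0]
    - [0,[0,0,0],0]

```text
t: 23.72
tool_pos: [0.5331, -0.0119, 0.018]
tool_rot: [-3.14, 0.076, 0.001]
contact_force: [-5.3, 0.5, 0.8]
opening: -0.0
grip_force: 2.5
```

The force dropped, so the catch has probably been passed. I continue gently towards the stop.

Emit:
send_rows:
  rows:
    - [0,[0.05,0,0],0]
    - [0,[0.04,0,0],0]
    - [0,[0,0,0],0]

```text
t: 24.1
tool_pos: [0.5341, -0.0119, 0.018]
tool_rot: [-3.14, 0.076, 0.001]
contact_force: [-4.1, 0.1, 1.7]
opening: 0.0002
grip_force: 2.3
```

Emit:
send_rows:
  rows:
    - [0,[0.05,0,0],0]
    - [0,[0.04,0,0],0]
    - [0,[0,0,0],0]

```text
t: 24.48
tool_pos: [0.5352, -0.012, 0.0181]
tool_rot: [-3.14, 0.076, 0.0]
contact_force: [-3.5, 1.6, -0.6]
opening: 0.0
grip_force: 2.0
```

Emit:
send_rows:
  rows:
    - [0,[0.05,0,0],0]
    - [0,[0.04,0,0],0]
    - [0,[0,0,0],0]

```text
t: 24.85
tool_pos: [0.5361, -0.012, 0.0181]
tool_rot: [-3.14, 0.076, 0.0]
contact_force: [-3.9, 1.4, -1.9]
opening: -0.0002
grip_force: 2.1
```

```bash
python3 m7.py p5.png
```

```text
n 10 blue x 0.03651832928322492
jar [0.0365 0.05  ] 0 top z nan
jar [ 0.0281 -0.0162] 20 top z 0.0827
jar [ 0.054 -0.044] 109 top z 0.0762
front 0.01777043787178176
[ 0.53603331 -0.01207692  0.0180679 ] [[0.999, -0.049, -0.0], [-0.049, -0.999, 0.0], [-0.0, -0.0, -1.0]] [-4.21904886  1.84788586 -2.19415971] 24.9
  return _methods._mean(a, axis=axis, dtype=dtype,
  ret = ret.dtype.type(ret / rcount)
```

View pics/p5.png

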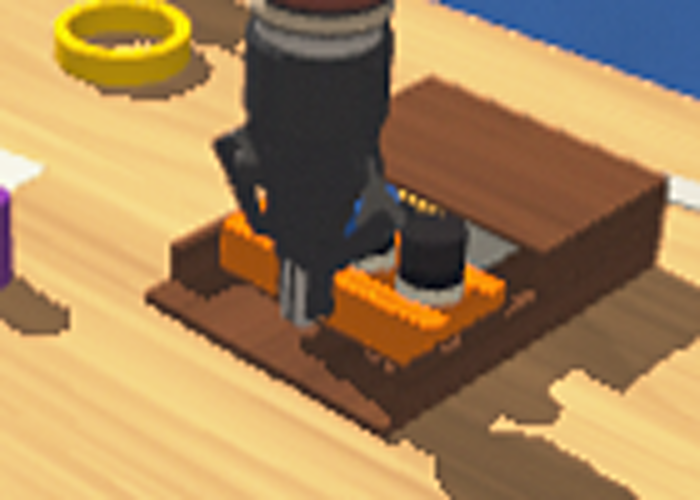

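The picture shows the fingers still on the pad at (310,310), the tray about 52 mm in, and the jar standing. I keep pressing in small steps.

Emit:
send_rows:
  rows:
    - [0,[0.05,0,0],0]
    - [0,[0.04,0,0],0]
    - [0,[0,0,0],0]

```text
t: 25.28
tool_pos: [0.5372, -0.0124, 0.0183]
tool_rot: [3.14, -0.076, 0.0]
contact_force: [-3.7, 0.8, -3.2]
opening: 0.0002
grip_force: 2.0
```

Emit:
send_rows:
  rows:
    - [0,[0.05,0,0],0]
    - [0,[0.04,0,0],0]
    - [0,[0,0,0],0]

```text
t: 25.65
tool_pos: [0.5379, -0.0124, 0.0184]
tool_rot: [3.14, -0.076, -0.001]
contact_force: [-4.4, 0.9, -0.4]
opening: -0.0001
grip_force: 2.5
```

Emit:
send_rows:
  rows:
    - [0,[0.05,0,0],0]
    - [0,[0.04,0,0],0]
    - [0,[0,0,0],0]

```text
t: 26.02
tool_pos: [0.5382, -0.0124, 0.0184]
tool_rot: [3.14, -0.076, -0.003]
contact_force: [-7.4, 0.8, 1.8]
opening: -0.0
grip_force: 3.7
```

Emit:
send_rows:
  rows:
    - [0,[0.04,0,0],0]
    - [0,[0.03,0,0],0]
    - [0,[0,0,0],0]

```text
t: 26.4
tool_pos: [0.5384, -0.0124, 0.0184]
tool_rot: [3.14, -0.076, -0.005]
contact_force: [-9.4, 0.3, 3.8]
opening: 0.0001
grip_force: 4.7
```

Emit:
send_rows:
  rows:
    - [0,[0.04,0,0],0]
    - [0,[0,0,0],0]
    - [0,[0,0,0],0]

```text
t: 26.78
tool_pos: [0.5385, -0.0124, 0.0183]
tool_rot: [3.14, -0.076, -0.006]
contact_force: [-9.9, 1.2, 4.4]
opening: 0.0002
grip_force: 5.2
```

A steady push of about 10 N has passed the catch. I withdraw straight back in one motion.

Emit:
send_rows:
  rows:
    - [0,[-0.4,0,0],0]
    - [0,[-0.8,0,0],0]
    - [0,[-1.5,0,0],0]
    - [0,[-3,0,0],0]
    - [0,[-3,0,0],0]
    - [0,[0,0,-4],0]
    - [0,[0,0,-5],0]
    - [0,[0,0,-5],0]
    - [0,[0,0,0],0]

```text
t: 27.9
tool_pos: [0.4562, -0.0088, 0.1642]
tool_rot: [3.139, -0.076, 0.019]
contact_force: [0.3, -0.2, -0.6]
opening: 0.0005
grip_force: 0.0
```

```bash
python3 m7.py p6.png
```

```text
n 144 blue x 0.04452005695854948
jar [0.0527 0.0503] 96 top z 0.0764
jar [0.052  0.0035] 102 top z 0.0765
jar [ 0.0533 -0.0438] 109 top z 0.0764
front 0.01667955182026011
[ 0.45450847 -0.00843189  0.16117395] [[0.999, -0.049, 0.007], [-0.049, -0.999, -0.001], [0.007, 0.001, -1.0]] [-0.31878154 -0.15225802 -0.2692125 ] 27.95
```

View pics/p6.png

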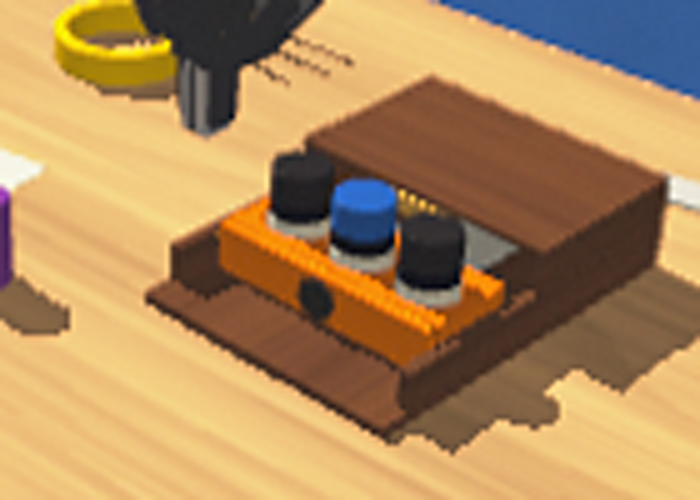

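The tray is held about 51 mm in after springing back about 3.5 mm. All three jars stand level in their pockets, with the blue one at (362,230). I let it rest briefly, then hand in.

Emit:
send_rows:
  rows:
    - [0,[0,0,0],0]
    - [0,[0,0,0],0]
    - [0,[0,0,0],0]
    - [0,[0,0,0],0]

```text
t: 28.45
tool_pos: [0.4528, -0.0081, 0.1576]
tool_rot: [-3.14, 0.076, 0.002]
contact_force: [0.1, -0.4, 0.2]
opening: 0.0001
grip_force: 0.0
```

```bash
python3 m7.py p7.png && python3 -c "
from station import ctrl
print(ctrl.finish_job())"
```

```text
n 146 blue x 0.04384860368819146
jar [0.053  0.0505] 100 top z 0.0763
jar [0.0521 0.0038] 102 top z 0.0764
jar [ 0.0529 -0.0438] 106 top z 0.076
front 0.01690108814203953
[ 0.45289743 -0.00811731  0.15785252] [[0.999, -0.049, -0.001], [-0.049, -0.999, 0.0], [-0.001, -0.0, -1.0]] [-0.47980689 -0.3786021  -0.78918824] 28.5
the job is handed in; nothing more can be done
None
```

I handed the job in at about 28.5 s: the blue-capped jar stands upright in the middle pocket, and the tray stayed latched about 51 mm in after I let go; no verdict came back from the judging.

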